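# Repack the vegetable slicer's caddy

### The arm

A 6-joint arm with a two-finger parallel gripper is mounted at the origin on the work surface. World frame = base frame: x ahead of the robot, y to its left, z up, the work surface at z = 0. Lengths are in mm, angles in rad, forces in N, time in s.
With the tool pointing down it reaches from about 350 to 975 mm from the base axis. Payload 7.1 kg.
Tool frame: the origin (TCP) lies midway between the tips of the shut fingers; the grasp point (between the pads) lies 19 mm behind it (ctrl.grip_depth is the distance from the TCP to the grasp point, in mm); z points along the fingers, y is the line along which they close (so a half turn about z gives the same grasp; the last joint's range is limited). The gripper opens to 88 mm and grips with 3 to 60 N. Pads are 20 mm wide; open, the fingers measure 115 mm over their backs; the gripper's body (75 mm by 178 mm) begins 61 mm behind the grasp point.
Start: joints at [1.239, 0.423, 1.63, -0, 1.089, -0.019], TCP at [192.296, 594.666, 222.675] pointing down, gripper open.
Joint ranges: [-3, 3], [-0.9, 2.11], [0.09, 2.58], [-1.31, 4.45], [0.11, 2.69], [-2.54, 2.54]. Speed limits (rad/s): [2.39, 2.39, 3.01, 3.14, 3.14, 3.14].

### API

Orientations are given as a rotation vector (axis times angle).
In Python, from workcell import ctrl, cams gives the robot as it stands.
- The arm moves only by the tool move_arm, never from a script. Its argument "steps" is a list of rows, each a list of 3 entries, a list of its own where there are three numbers: the shift along the tool's x, y, z in units of 25 mm (1.0 is 25 mm), then the turn about the tool's z in units of 5 degrees (1.0 is 5 degrees), then the closure, from 0 (fully open) to 1 (shut). A call has 1 to 20 rows; each row shifts and turns the commanded pose from where the row before left it, along the tool's axes as they then stand; what a row does not reach is not made up. A row lasts 1/12 s, in which the tool goes at most 41.7 mm and 7.16 degrees, less where a joint would pass 70% of its speed; a pose out of reach is approached as far as the arm can. A call is refused whole if a number of a shift passes 1 or a number of a turn 1, either way. A call with a gripper value outside its range is refused whole. The fingers move at their own pace and stop on an object; the grip force is fixed at half the most. Time passes only in rows, so rows that do not move let the fingers close. It gives the time, the measured TCP pose, the force, the opening and the grip force at its end, in the units of the state.
- ctrl.get_obs(): the state, without advancing time (a new reading comes with each control period).
- cams.get_image(name): name is "scene" or "top" or "wrist"; returns a dict with "image" (384x512x3 uint8, red, green, blue), "camera_matrix" (3x3 intrinsics, pixels), "xyz" and "rotation" of the camera in the world; the wrist camera has in their place "mount" (4x4, takes a point from camera to tool coordinates, whose origin is the TCP and whose axes are the flange's). Camera axes: x right, y down, z forward; pixel columns grow to the right and rows downward; lengths in mm; the calibration is good to about 2 mm. A picture is of the moment at which its call begins: read the wrist's pose just before it. There is no depth.
- ctrl.close_job(): hands the job in; it is judged then, once.
Trained networks look in the newest picture that a camera, given by its name, has taken for a name from the list of things; names that differ only in an ending like _2 or _b are one class to them, and where a whole thing is asked for, a point or a joint stands for the part that bears it (a point fixed in the world has none). Each returns a list of dicts, best first, with "p" (0 to 1); they miss things now and then, are a little off and sometimes report something else, mostly with a low value. They report only what shows in the picture. A call takes as long as a camera call. They do not tell look-alikes from the thing itself.
- cams.boxes_of(camera, thing): "rect" ([centre column, centre row, width, height] in pixels, round what is visible of it).
- cams.cut_out(camera, thing): "pixels" (384x512 bool, what is visible of it) and "rect" ([centre column, centre row, width, height] in pixels, round what is visible of it).
The state is a dict: "t": time; "qpos": joint angles; "qvel": joint speeds; "joint_torque": joint torques, N m; "ee_pos": TCP position; "orientation": TCP orientation; "ft_force": force on the tool from outside, world axes, zero at the start; "moment": the same for the moment, N m; "width": finger opening in mm; "grasp_force": force on a finger pad.
Only numpy, scipy, OpenCV 4.12 (cv2) and the standard library are available. Lean on these libraries where they do the work, as an engineer would, in place of code of your own. Each camera call takes 0.05 s, during which the arm holds its last target. There are 200 camera calls.

### The job

The vegetable slicer has been washed and its three loose parts go back into the red caddy: stand the white feed pusher (the plunger with the wide foot) upright in the round well, set the four-lobed black clamp knob base down in the square tub, and lay the fork-ended steel key flat along the long trough. Leave the look-alikes (the straight white jar, the smooth round knob and the ring-ended key) standing where they are.

Things in the scene. Friction and masses are not known exactly. Their poses are not given: they have to be found in the camera images.
- pusher: feed pusher, white plastic plunger, 95 mm tall, standing upright; round foot 60 mm across and 12 mm high, shaft 32 mm across up to 66 mm, round cap 44 mm across from 70 to 95 mm; about 90 g; origin at the centre of its underside, z up
- star_knob: clamp knob, black plastic, with four round lobes; base 62 mm across the lobes and 20 mm high, on it a round post 28 mm across from 20 to 50 mm height with a small steel bush (14 mm across, 4 mm high) on top; about 80 g; origin at the centre of its underside, z up
- fork_key: disc key, steel bar lying flat, 110 mm long in x (from -55 to +55 mm), 14 mm wide, 10 mm thick, with a two-pronged fork 28 mm wide at its +x end (x from 24 to 55 mm); in its middle an upright grey plastic grip 40 mm long (x), 16 mm wide (y), from 10 to 42 mm height; about 120 g; origin on the underside below the centre of the grip, x along the bar to the fork, z up
- plain_jar: look-alike to leave alone: straight white plastic jar with a lid, 50 mm across, 95 mm tall, no foot; loose; origin at the centre of its underside
- smooth_knob: look-alike to leave alone: black plastic knob with a smooth round base 58 mm across, 20 mm high, and the same post as the clamp knob (28 mm across, up to 50 mm, bush on top); loose; origin at the centre of its underside
- ring_key: look-alike to leave alone: steel key like the disc key, with the same grey grip, but a closed ring 30 mm across at its +x end; loose; origin on the underside below the centre of the grip
- round_well: white plastic insert 105 x 142 mm, fixed in the red caddy, the three side by side in any order; origin at the centre of its underside (5 mm above the table), floor 3 mm and rim 20 mm above the origin; on it a round well, 82 mm across inside, wall 4 mm, centred on the origin. Its x runs along the caddy's length, its y across.
- square_tub: white plastic insert 105 x 142 mm, fixed in the red caddy, the three side by side in any order; origin at the centre of its underside (5 mm above the table), floor 3 mm and rim 20 mm above the origin; on it a square tub, 84 x 84 mm inside, wall 4 mm, centred on the origin. Its x runs along the caddy's length, its y across.
- long_trough: white plastic insert 105 x 142 mm, fixed in the red caddy, the three side by side in any order; origin at the centre of its underside (5 mm above the table), floor 3 mm and rim 20 mm above the origin; on it a long trough, 48 mm in x by 132 mm in y inside, wall 4 mm, centred on the origin. The key fits only along y, fork to either end. Its x runs along the caddy's length, its y across.
- caddy: red plastic caddy, a low tray fixed to the table, 345 mm long (x) by 156 mm wide (y), walls 5 mm thick and 25 mm high, floor 5 mm; it holds the three inserts; origin at the centre of its underside
Things that resemble listed ones, but are neither listed nor needed, are in the scene too. What is shaped like the star_knob but orange or pink is not meant. What is shaped like the pusher but green is not meant.

How it is judged (in metres and radians):
At the end, for the whole second after the job is handed in: Pusher upright in the round well, lobed knob base down in the square tub, fork key flat along the trough: within 15, 27, 22 mm of the insert's centre, origin under 8 mm above the insert's origin, tilt under 0.12 rad, key within 0.4 rad of the trough, at rest and released (horizontal distance between pusher and round_well below 0.015 m and z of pusher in the frame of round_well between 0 and 0.008 m and angle between each of pusher, star_knob, fork_key's own z axis and vertical below 0.12 rad and linear speed of each of pusher, star_knob, fork_key below 0.02 m/s and contact force between the fingers and pusher below 0.1 N and horizontal distance between star_knob and square_tub below 0.027 m and z of star_knob in the frame of square_tub between 0 and 0.008 m and contact force between the fingers and star_knob below 0.1 N and horizontal distance between fork_key and long_trough below 0.022 m and z of fork_key in the frame of long_trough between 0 and 0.008 m and contact force between the fingers and fork_key below 0.1 N and angle between the x axis of fork_key and the y axis of long_trough, either way round below 0.4 rad); the robot touches nothing.
It fails at once if a look-alike (plain jar, smooth knob or ring-ended key) is moved more than 25 mm or tipped (distance of any of plain_jar, smooth_knob, ring_key from where it was at the start of the episode above 0.025 m or angle between any of plain_jar, smooth_knob, ring_key's own z axis and vertical above 0.35 rad).
It also fails if it takes over 86 s, if anything falls off the work surface, if the arm or the gripper's body presses on something with over 40 N, if the wrist force passes 120 N, or if a joint passes its speed limit or range.

## Working session

There is one attempt and no reset: what is moved stays moved. The work goes in short steps, Python scripts to look and compute and a tool call to move; the robot and the scene stay as the last step left them, time stands still between calls to the robot, and variables do not carry over. Pictures are saved under pics/ and viewed, at most 14 in all, crops included, and the job is handed in when it is done.

Besides the shell and the picture viewer there is one more tool, called as name([rows], argument=value, ...), one row to a line, values as JSON. move_arm: Moves the arm, as the interface text tells. Its arguments: {"type":"object","properties":{"steps":{"type":"array"}},"required":["steps"]}

```bash
mkdir -p pics
cat > h.py <<'E'
import numpy as np, cv2
from workcell import ctrl, cams
def save(n,f):
    d=cams.get_image(n); cv2.imwrite('pics/'+f,d['image'][:,:,::-1]); return d
def campose(n,d,o):
    if n!='wrist': return np.array(d['xyz']),np.array(d['rotation'])
    R=cv2.Rodrigues(np.array(o['orientation'],float))[0]; M=np.array(d['mount'])
    return np.array(o['ee_pos'])+R@M[:3,3], R@M[:3,:3]
def ray(d,uv,p):
    K=np.array(d['camera_matrix']); return p[0],p[1]@np.linalg.solve(K,[uv[0],uv[1],1.])
def onz(d,uv,p,z):
    c,r=ray(d,uv,p); return c+r*(z-c[2])/r[2]
def proj(d,X,p):
    q=np.array(d['camera_matrix'])@(p[1].T@(np.array(X,float)-p[0])); return q[:2]/q[2]
E
python3 - <<'E'
from h import *
o=ctrl.get_obs();print(o)
for n in ['scene','top','wrist']:
    d=save(n,n+'0.png')
    print(n,d['camera_matrix'],d.get('xyz'),d.get('rotation'),d.get('mount'))
    for t in ['pusher','star_knob','fork_key','round_well','square_tub','long_trough','plain_jar','smooth_knob','ring_key','caddy']:
        print(t,[(round(b['p'],2),np.round(b['rect']).tolist()) for b in cams.boxes_of(n,t)])
E
```

```text
{'t': 0.0, 'qpos': array([ 1.23900166e+00,  4.23839938e-01,  1.63067304e+00,  6.16369163e-07,
        1.08860831e+00, -1.90460587e-02]), 'qvel': array([-0.00148374, -0.00252652, -0.00103274, -0.00031829, -0.00086294,
        0.00028351]), 'joint_torque': array([-1.40602944e-03, -5.44621003e+01, -2.73666251e+01,  6.43414166e-02,
        2.28365685e-02, -7.04262538e-05]), 'ee_pos': array([192.11988379, 594.15943958, 221.90892983]), 'orientation': array([-4.89223340e-01, -3.10299529e+00,  2.36397052e-03]), 'ft_force': array([-0.19002356,  0.94808425, -0.83841337]), 'moment': array([-0.02558332,  0.00580231,  0.01120103]), 'grasp_force': 0.0, 'width': 87.94340244504265}
scene [[487.80618397   0.         255.87420617]
 [  0.         487.80618397 190.06213021]
 [  0.           0.           1.        ]] [ 992.70763915 -860.12495839  829.37838723] [-2.19078056 -0.52932348  0.26994603] None
pusher [(0.93, [154.0, 282.0, 30.0, 48.0]), (0.7, [99.0, 285.0, 38.0, 54.0])]
star_knob [(0.64, [216.0, 278.0, 31.0, 29.0]), (0.64, [258.0, 287.0, 30.0, 30.0]), (0.59, [236.0, 243.0, 21.0, 25.0]), (0.57, [
[... 1069 characters left out ...]
nob [(0.63, [338.0, 236.0, 23.0, 24.0])]
ring_key [(0.6, [111.0, 216.0, 33.0, 37.0])]
caddy [(0.75, [231.0, 184.0, 56.0, 45.0])]
wrist [[265.48181786   0.         259.77401188]
 [  0.         265.48181786 193.03493438]
 [  0.           0.           1.        ]] None None [[ 5.33964220e-05 -9.62990428e-01 -2.69535587e-01  7.46267062e+01]
 [ 9.99999864e-01  1.90998371e-04 -4.84289253e-04 -2.18471746e-01]
 [ 5.17846773e-04 -2.69535524e-01  9.62990308e-01 -1.62542371e+02]
 [ 0.00000000e+00  0.00000000e+00  0.00000000e+00  1.00000000e+00]]
pusher []
star_knob []
fork_key []
round_well []
square_tub []
long_trough []
plain_jar []
smooth_knob []
ring_key [(0.61, [195.0, 342.0, 9.0, 17.0])]
caddy []
```

```bash
sed -i "s/np.array(d\['xyz'\]),np.array(d\['rotation'\])/np.array(d['xyz']),cv2.Rodrigues(np.array(d['rotation'],float))[0]/" h.py
python3 - <<'E'
import cv2
a=cv2.imread('pics/top0.png')[110:285,90:430]
cv2.imwrite('pics/top0c.png',cv2.resize(a,None,fx=2.35,fy=2.35,interpolation=3))
a=cv2.imread('pics/scene0.png')[110:330,60:340]
cv2.imwrite('pics/scene0c.png',cv2.resize(a,None,fx=2.7,fy=2.7,interpolation=3))
E
```

```text
(no output)
```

View pics/top0c.png

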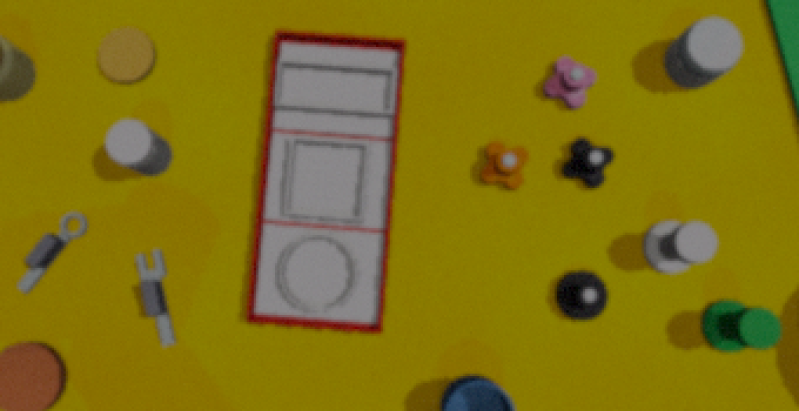

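View pics/scene0c.png

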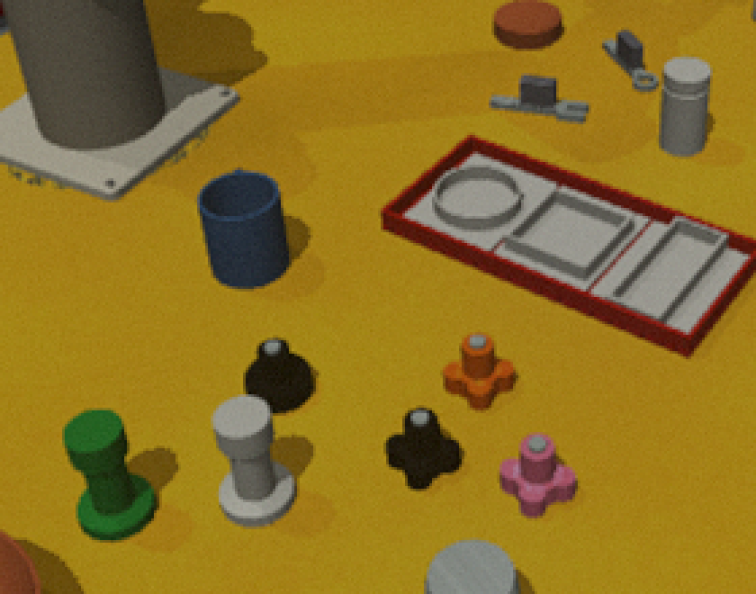

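```bash
cat >> h.py <<'E'
def tri(rays):
    A=np.zeros((3,3));b=np.zeros(3)
    for c,r in rays:
        r=r/np.linalg.norm(r);P=np.eye(3)-np.outer(r,r);A+=P;b+=P@c
    X=np.linalg.solve(A,b);e=[np.linalg.norm((np.eye(3)-np.outer(r,r)/(r@r))@(X-c)) for c,r in rays]
    return X,max(e)
E
python3 - <<'E'
from h import *
dt,ds=cams.get_image('top'),cams.get_image('scene');pt,ps=campose('top',dt,0),campose('scene',ds,0)
T=lambda u,v:ray(dt,(u/2.35+90,v/2.35+110),pt)
S=lambda u,v:ray(ds,(u/2.7+60,v/2.7+110),ps)
for n,a,b in [('cap',(699,243),(243,413)),('bush',(597,157),(420,418)),('grip',(152,295),(538,80)),('jarlid',(129,139),(687,72)),('smoothbush',(590,296),(272,347)),('orange',(510,160),(478,341)),('pink',(576,75),(538,443)),
 ('caddyA',(277,33),(757,245)),('caddyB',(404,41),(689,347)),('caddyC',(380,330),(384,212)),('caddyD',(248,319),(470,137))]:
    X,e=tri([T(*a),S(*b)]);print(n,X.round(1),round(e,1))
for n,a,z in [('forktip',(150,252),10),('keyend',(168,343),10),('cA',(277,33),25),('cB',(404,41),25),('cC',(380,330),25),('cD',(248,319),25),('foot',(668,247),12),('smoothbase',(581,296),20),('starbase',(586,163),20),
 ('jarlid',(129,139),95),('well',(314,273),25),('tub',(325,181),25),('trough',(335,88),25)]:
    c,r=T(*a);print(n,(c+r*(z-c[2])/r[2]).round(1))
E
```

```text
cap [ 475.6 -355.3   99.7] 3.3
bush [ 574.8 -264.1   54.9] 1.7
grip [425.9 235.2  45.5] 0.2
jarlid [593.8 249.7  94.9] 0.4
smoothbush [ 420.3 -250.3   53.8] 1.7
orange [ 573.  -166.8   55.2] 2.0
pink [ 669.8 -244.5   53.8] 2.1
caddyA [731.9  97.8  24.7] 0.2
caddyB [722.9 -52.1  14.9] 0.3
caddyC [384.  -19.2  23.9] 0.7
caddyD [397.8 130.5  25.4] 0.4
forktip [475.9 248.   10. ]
keyend [370.8 225.1  10. ]
cA [732.   97.9  25. ]
cB [719.6 -52.   25. ]
cC [383.5 -19.6  25. ]
cD [397.5 130.4  25. ]
foot [ 474.1 -352.5   12. ]
smoothbase [ 419.1 -248.7   20. ]
starbase [ 572.1 -260.6   20. ]
jarlid [594.2 249.9  95. ]
well [448.7  55.1  25. ]
tub [554.6  41.9  25. ]
trough [664.4  29.7  25. ]
```

```bash
cat > g.py <<'E'
# usage: g.py x y z yaw_of_tool_y_deg : remaining in tool axes/units; shift given before and after the turn
import sys
from h import *
def rem(x,y,z,yaw):
    o=ctrl.get_obs();R=cv2.Rodrigues(o['orientation'])[0]
    y0=np.degrees(np.arctan2(R[1,1],R[0,1]));d=np.array([x,y,z])-o['ee_pos']
    t=-(((yaw-y0)+180)%360-180)
    R2=R@cv2.Rodrigues(np.array([0,0,np.radians(t)]))[0]
    print('tcp',o['ee_pos'].round(1),'yaw',y0.round(1),'q6',o['qpos'][5].round(2),'w',o['width'].round(1),'| shift before',(R.T@d/25).round(2),'turn',round(t/5,2),'shift after',(R2.T@d/25).round(2))
if len(sys.argv)>4: rem(*map(float,sys.argv[1:5]))
E
python3 g.py 426 235 140 102.3
```

```text
Traceback (most recent call last):
  File "g.py", line 10, in <module>
    if len(sys.argv)>4: rem(*map(float,sys.argv[1:5]))
                        ~~~^^^^^^^^^^^^^^^^^^^^^^^^^^^
  File "g.py", line 9, in rem
    print('tcp',o['ee_pos'].round(1),'yaw',y0.round(1),'q6',o['qpos'][5].round(2),'w',o['width'].round(1),'| shift before',(R.T@d/25).round(2),'turn',round(t/5,2),'shift after',(R2.T@d/25).round(2))
                                                                                      ^^^^^^^^^^^^^^^^
AttributeError: 'float' object has no attribute 'round'
```

move_arm([
  [[-0.95,-0.77,0],0,0],
  [[-0.95,-0.77,0],0,0],
  [[-0.95,-0.77,0],0,0],
  [[-0.95,-0.77,0],0,0],
  [[-0.95,-0.77,0],0,0],
  [[-0.95,-0.77,0],0,0],
  [[-0.95,-0.77,0],0,0],
  [[-0.95,-0.77,0],0,0],
  [[-0.95,-0.77,0.3],0,0],
  [[-0.95,-0.77,0.5],0,0],
  [[-0.95,-0.77,0.5],0,0],
  [[-0.95,-0.77,0.5],0,0],
  [[-0.95,-0.77,0.5],0,0],
  [[-0.95,-0.77,0.5],0,0],
  [[0,0,0],-1,0],
  [[0,0,0],-1,0],
  [[0,0,0],-1,0],
  [[0,0,0],-1,0],
  [[0,0,0],-1,0],
  [[0,0,0],-1,0],
])

```text
t: 3.42
ee_pos: [425.9, 235.9, 152.8]
orientation: [-0.337, 3.123, 0.0]
ft_force: [0.2, -0.0, 0.7]
width: 87.7
grasp_force: 0.0
```

```bash
python3 g.py 426 235 140 102.3
python3 - <<'E'
from h import *
o=ctrl.get_obs();d=save('wrist','w1.png');p=campose('wrist',d,o)
for n in ['fork_key','ring_key']:
    for b in cams.cut_out('wrist',n):
        m=b['pixels'];print(n,b['p'],np.round(b['rect']))
print('pred grip top',proj(d,[426,235,42],p),'fork',proj(d,[476,248,10],p),'end',proj(d,[371,225,10],p))
E
```

```text
fork_key 0.65 [265. 179.  24.  91.]
ring_key 0.84 [352. 244.  75.  58.]
pred grip top [258.77811183 191.29524673] fork [260.56586089 224.78659548] end [260.58014714 135.96524515]Traceback (most recent call last):
  File "g.py", line 10, in <module>
    if len(sys.argv)>4: rem(*map(float,sys.argv[1:5]))
                        ~~~^^^^^^^^^^^^^^^^^^^^^^^^^^^
  File "g.py", line 9, in rem
    print('tcp',o['ee_pos'].round(1),'yaw',y0.round(1),'q6',o['qpos'][5].round(2),'w',o['width'].round(1),'| shift before',(R.T@d/25).round(2),'turn',round(t/5,2),'shift after',(R2.T@d/25).round(2))
                                                                                      ^^^^^^^^^^^^^^^^
AttributeError: 'float' object has no attribute 'round'
```

View pics/w1.png

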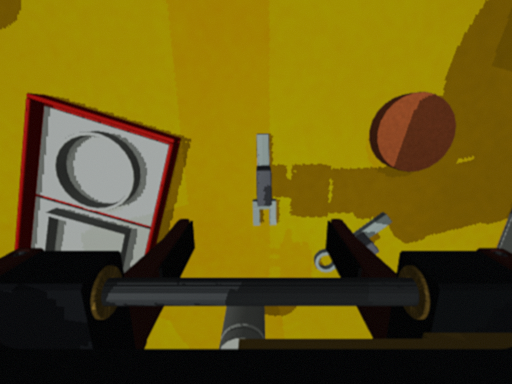

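```bash
sed -i "s/\['width'\].round(1)/['width']/;s/^    t=-/    t=-/" g.py; python3 g.py 424.5 237.5 18 102.3
```

```text
tcp [425.8 236.  152.8] yaw 101.9 q6 -1.3 w 88.01910954371785 | shift before [0.04 0.07 5.39] turn -0.07 shift after [0.04 0.07 5.39]
```

move_arm([
  [[0.05,0.07,0.8],0,0.5],
  [[0,0,0.8],0,0.5],
  [[0,0,0.8],0,0.5],
  [[0,0,0.8],0,0.5],
  [[0,0,0.8],0,0.5],
  [[0,0,0.7],0,0.5],
  [[0,0,0.4],0,0.5],
  [[0,0,0.3],0,0.5],
  [[0,0,0],0,0.5],
  [[0,0,0],0,0.5],
])

```text
t: 4.4
ee_pos: [424.3, 237.5, 17.9]
orientation: [-0.329, 3.124, 0.0]
ft_force: [0.5, 0.0, -0.8]
width: 44.0
grasp_force: 0.0
```

```bash
python3 g.py 424.5 237.5 18 102.3
```

```text
tcp [424.3 237.5  17.9] yaw 102.0 q6 -1.3 w 44.02684120761283 | shift before [-0.01 -0.   -0.01] turn -0.05 shift after [-0.01 -0.   -0.01]
```

move_arm([
  [[0,0,0],0,1],
  [[0,0,0],0,1],
  [[0,0,0],0,1],
  [[0,0,0],0,1],
  [[0,0,0],0,1],
  [[0,0,0],0,1],
  [[0,0,-0.4],0,1],
  [[0,0,-0.8],0,1],
  [[0,0,-0.8],0,1],
  [[0,0,-0.8],0,1],
  [[0,0,-0.8],0,1],
])

```text
t: 5.32
ee_pos: [423.7, 237.1, 108.9]
orientation: [0.33, -3.123, 0.001]
ft_force: [0.2, 0.5, -1.2]
width: 15.6
grasp_force: 29.9
```

```bash
python3 g.py 664 30 108 -5.5
```

```text
tcp [423.7 237.1 108.9] yaw 102.1 q6 -1.3 w 15.587731844959936 | shift before [ -7.67 -10.11   0.03] turn 21.52 shift after [-7.32 10.36  0.03]
```

move_arm([
  [[-0.5,-0.7,0],0,1],
  [[-0.6,-0.79,0],0,1],
  [[-0.6,-0.79,0],0,1],
  [[-0.6,-0.79,0],0,1],
  [[-0.6,-0.79,0],0,1],
  [[-0.6,-0.79,0],0,1],
  [[-0.6,-0.79,0],0,1],
  [[-0.6,-0.79,0],0,1],
  [[-0.6,-0.79,0],0,1],
  [[-0.6,-0.79,0],0,1],
  [[-0.6,-0.79,0],0,1],
  [[-0.6,-0.79,0],0,1],
  [[-0.57,-0.72,0],0,1],
])

```text
t: 6.4
ee_pos: [664.9, 29.1, 108.0]
orientation: [0.33, -3.123, 0.0]
ft_force: [-0.0, 0.0, -1.3]
width: 15.9
grasp_force: 29.9
```

move_arm([
  [[0,0,0],1,1],
  [[0,0,0],1,1],
  [[0,0,0],1,1],
  [[0,0,0],1,1],
  [[0,0,0],1,1],
  [[0,0,0],1,1],
  [[0,0,0],1,1],
  [[0,0,0],1,1],
  [[0,0,0],1,1],
  [[0,0,0],1,1],
  [[0,0,0],1,1],
  [[0,0,0],1,1],
  [[0,0,0],1,1],
  [[0,0,0],1,1],
  [[0,0,0],1,1],
  [[0,0,0],1,1],
  [[0,0,0],1,1],
  [[0,0,0],1,1],
  [[0,0,0],1,1],
  [[0,0,0],1,1],
])

```text
t: 8.07
ee_pos: [663.9, 30.2, 107.9]
orientation: [-2.185, -2.256, 0.001]
ft_force: [-0.4, 0.4, -1.0]
width: 16.0
grasp_force: 29.9
```

move_arm([
  [[0,0,0],1,1],
  [[0,0,0],0.5,1],
  [[0,0,0],0,1],
  [[0,0,0],0,1],
])

```text
t: 8.4
ee_pos: [664.2, 30.3, 107.9]
orientation: [-2.322, -2.116, 0.001]
ft_force: [0.4, 0.6, -1.1]
width: 16.0
grasp_force: 29.9
```

```bash
python3 g.py 664 30 108 -5.5
python3 - <<'E'
from h import *
o=ctrl.get_obs();d=save('wrist','w2.png');p=campose('wrist',d,o)
for n in ['fork_key','long_trough','square_tub','round_well']:
    for b in cams.boxes_of('wrist',n): print(n,b['p'],np.round(b['rect']))
c=np.array([558,39,0]);u=np.array([np.cos(-.096),np.sin(-.096),0]);v=np.array([-u[1],u[0],0])
for k in(0,1):
  for s in((1,1),(1,-1),(-1,-1),(-1,1)):
    X=c+u*(172.5*s[0] if k==0 else 110.5+24*s[0])+v*(78 if k==0 else 66)*s[1]+[0,0,25]; print(k,X.round(),proj(d,X,p).round())
E
```

```text
tcp [664.2  30.3 107.9] yaw -5.3 q6 0.12 w 15.973237869382093 | shift before [-0.01 -0.01 -0.  ] turn 0.03 shift after [-0.01 -0.01 -0.  ]
fork_key 0.67 [262. 214.  26. 127.]
long_trough 0.56 [262. 187. 108. 128.]
square_tub 0.59 [152. 189. 119. 134.]
round_well 0.9 [ 56. 184. 112. 137.]
0 [737. 100.  25.] [336. 116.]
0 [722. -55.  25.] [324. 271.]
0 [379. -22.  25.] [ -6. 270.]
0 [394. 133.  25.] [-53. 114.]
1 [698.  92.  25.] [292. 129.]
1 [686. -40.  25.] [288. 261.]
1 [638. -35.  25.] [241. 260.]
1 [650.  96.  25.] [239. 129.]
```

View pics/w2.png

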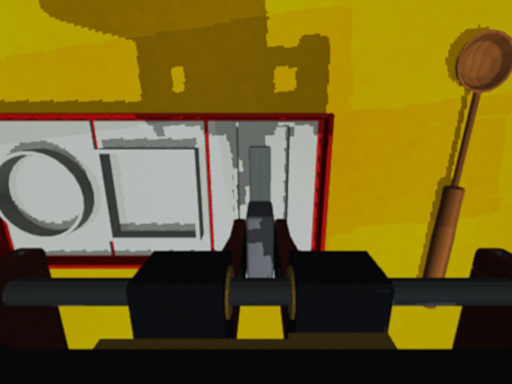

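```bash
python3 - <<'E'
from h import *
o=ctrl.get_obs();d=cams.get_image('wrist');p=campose('wrist',d,o)
print('key end',onz(d,(260,147),p,100).round(1))
for q in [(333,114),(322,268),(238,126),(288,126),(286,190),(236,190)]: print(q,onz(d,q,p,25).round(1))
E
python3 g.py 663 30 26 -5.5
```

```text
key end [669.   86.5 100. ]
(333, 114) [735.3 101.6  25. ]
(322, 268) [720.9 -51.5  25. ]
(238, 126) [650.4  99.3  25. ]
(288, 126) [695.   95.1  25. ]
(286, 190) [689.2  36.   25. ]
(236, 190) [641.6  40.5  25. ]
tcp [664.5  30.3 107.7] yaw -5.4 q6 0.12 w 15.823344662085008 | shift before [-0.02 -0.06  3.27] turn 0.02 shift after [-0.02 -0.06  3.27]
```

move_arm([
  [[0,0,0.6],0,1],
  [[0,0,0.6],0,1],
  [[0,0,0.5],0,1],
  [[0,0,0.4],0,1],
  [[0,0,0.3],0,1],
  [[0,0,0.3],0,1],
  [[0,0,0.2],0,1],
  [[0,0,0.2],0,1],
  [[0,0,0.12],0,1],
  [[0,0,0],0,1],
  [[0,0,0],0,1],
])

```text
t: 9.62
ee_pos: [664.7, 30.3, 27.3]
orientation: [2.324, 2.114, 0.0]
ft_force: [0.9, 0.0, -0.8]
width: 16.0
grasp_force: 29.9
```

move_arm([
  [[0,0,0.05],0,1],
  [[0,0,0],0,1],
  [[0,0,0],0.0,0.7],
  [[0,0,0],0,0.7],
  [[0,0,0],0,0.7],
  [[0,0,0],0,0.7],
  [[0,0,-0.4],0,0.7],
  [[0,0,-0.8],0,0.7],
  [[0,0,-0.8],0,0.7],
  [[0,0,-0.8],0,0.7],
  [[0,0,-0.8],0,0.5],
  [[0,0,-0.8],0,0.2],
  [[0,0,-0.8],0,0],
])

```text
t: 10.7
ee_pos: [664.5, 30.3, 157.9]
orientation: [2.324, 2.114, 0.001]
ft_force: [0.5, -0.1, -1.3]
width: 42.8
grasp_force: 0.0
```

```bash
python3 g.py 574 -263 150 -5.5
python3 - <<'E'
from h import *
d=save('wrist','w3.png')
cv2.imwrite('pics/w3c.png',cv2.resize(cv2.imread('pics/w3.png')[80:300,180:400],None,fx=2,fy=2))
E
```

```text
tcp [664.5  30.3 157.9] yaw -5.4 q6 0.12 w 42.81481811266517 | shift before [-12.02  -2.5    0.31] turn 0.02 shift after [-12.03  -2.48   0.31]
```

View pics/w3c.png

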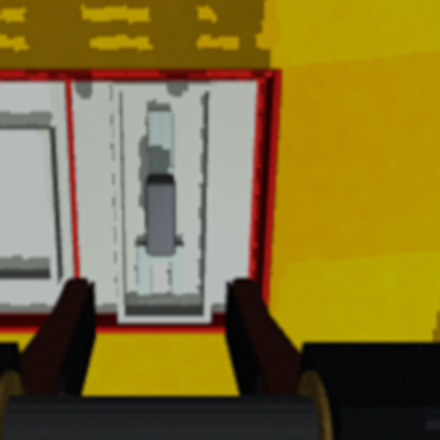

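move_arm([
  [[-0.7,-0.15,0],0,0],
  [[-0.95,-0.2,0],0,0],
  [[-0.95,-0.2,0],0,0],
  [[-0.95,-0.2,0],0,0],
  [[-0.95,-0.2,0],0,0],
  [[-0.95,-0.2,0],0,0],
  [[-0.95,-0.2,0],0,0.1],
  [[-0.95,-0.2,0],0,0.2],
  [[-0.95,-0.2,0],0,0.3],
  [[-0.95,-0.2,0],0,0.4],
  [[-0.95,-0.2,0],0,0.4],
  [[-0.95,-0.2,0],0,0.4],
  [[-0.87,-0.15,0.3],0,0.4],
  [[0,0,0],0,0.4],
  [[0,0,0],0,0.4],
])

```text
t: 12.0
ee_pos: [573.4, -263.6, 148.4]
orientation: [-2.326, -2.111, 0.0]
ft_force: [0.1, -0.4, 0.3]
width: 52.8
grasp_force: 0.0
```

```bash
python3 g.py 574 -263 24 -5.5
python3 - <<'E'
from h import *
o=ctrl.get_obs();d=save('wrist','w4.png');p=campose('wrist',d,o)
for n in ['star_knob','smooth_knob','pusher']:
    for b in cams.boxes_of('wrist',n): print(n,b['p'],np.round(b['rect']))
print(proj(d,[574,-263,54],p),proj(d,[574,-263,20],p))
E
```

```text
tcp [ 573.4 -263.6  148.4] yaw -5.5 q6 -0.35 w 52.75761110209303 | shift before [0.02 0.03 4.97] turn -0.01 shift after [0.02 0.03 4.97]
star_knob 0.86 [250.  97.  53.  61.]
star_knob 0.64 [261. 183.  50.  52.]
smooth_knob 0.84 [128. 185.  58.  45.]
pusher 0.59 [183. 246.  20.  23.]
[261.34821607 194.03400293] [261.20067516 185.80025512]
```

View pics/w4.png

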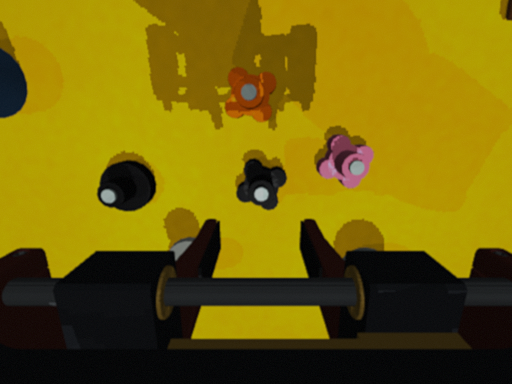

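move_arm([
  [[0.02,0.03,0.8],0,0.4],
  [[0,0,0.9],0,0.4],
  [[0,0,0.9],0,0.4],
  [[0,0,0.9],0,0.4],
  [[0,0,0.6],0,0.4],
  [[0,0,0.5],0,0.4],
  [[0,0,0.3],0,0.4],
  [[0,0,0],0,0.4],
  [[0,0,0],0,1],
  [[0,0,0],0,1],
  [[0,0,0],0,1],
  [[0,0,0],0,1],
  [[0,0,0],0,1],
  [[0,0,0],0,1],
  [[0,0,-0.4],0,1],
  [[0,0,-0.9],0,1],
  [[0,0,-0.9],0,1],
  [[0,0,-0.9],0,1],
  [[0,0,-0.9],0,1],
])

```text
t: 13.78
ee_pos: [574.4, -262.4, 127.3]
orientation: [-2.324, -2.114, 0.0]
ft_force: [-0.3, -0.0, -1.3]
width: 27.6
grasp_force: 30.0
```

```bash
python3 g.py 557 40.5 125 -5.5
```

```text
tcp [ 574.4 -262.4  127.3] yaw -5.4 q6 -0.35 w 27.613486246713194 | shift before [11.99 -1.84  0.09] turn 0.01 shift after [11.99 -1.85  0.09]
```

move_arm([
  [[0.7,-0.11,0],0,1],
  [[0.95,-0.15,0],0,1],
  [[0.95,-0.15,0],0,1],
  [[0.95,-0.15,0],0,1],
  [[0.95,-0.15,0],0,1],
  [[0.95,-0.15,0],0,1],
  [[0.95,-0.15,0],0,1],
  [[0.95,-0.15,0],0,1],
  [[0.95,-0.15,0],0,1],
  [[0.95,-0.15,0],0,1],
  [[0.95,-0.15,0],0,1],
  [[0.95,-0.15,0],0,1],
  [[0.84,-0.1,0],0,1],
  [[0,0,0],0,1],
  [[0,0,0],0,1],
])

```text
t: 15.03
ee_pos: [555.8, 41.5, 125.5]
orientation: [-2.321, -2.116, 0.001]
ft_force: [0.3, 0.1, -0.6]
width: 27.5
grasp_force: 30.0
```

```bash
python3 g.py 557 40 32.5 -5.5
python3 - <<'E'
from h import *
o=ctrl.get_obs();d=save('wrist','w5.png');p=campose('wrist',d,o)
for n in ['square_tub','star_knob','round_well']:
    for b in cams.boxes_of('wrist',n): print(n,b['p'],np.round(b['rect']),onz(d,b['rect'][:2],p,15).round())
c=np.array([558,39,25]);print(proj(d,c,p))
E
```

```text
tcp [555.8  41.5 125.5] yaw -5.3 q6 0.15 w 27.518512424528755 | shift before [-0.06  0.06  3.72] turn 0.04 shift after [-0.06  0.06  3.72]
square_tub 0.57 [262. 184. 102. 126.] [558.  49.  15.]
star_knob 0.78 [266. 229.  70.  85.] [558.  -3.  15.]
star_knob 0.77 [282. 330.  22.  23.] [ 565. -141.   15.]
star_knob 0.54 [260. 183. 102. 124.] [556.  50.  15.]
round_well 0.98 [160. 185. 113. 128.] [450.  58.  15.]
[263.14099589 195.10806742]
```

View pics/w5.png

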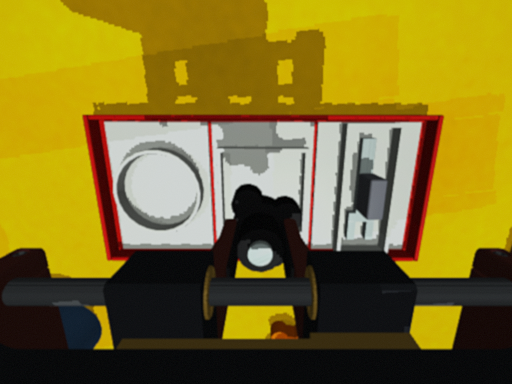

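move_arm([
  [[-0.06,0.07,0.5],0,1],
  [[0,0,0.7],0,1],
  [[0,0,0.7],0,1],
  [[0,0,0.6],0,1],
  [[0,0,0.5],0,1],
  [[0,0,0.3],0,1],
  [[0,0,0.2],0,1],
  [[0,0,0.2],0,1],
  [[0,0,0.04],0,1],
  [[0,0,0],0,1],
  [[0,0,0],0,1],
])

```text
t: 16.15
ee_pos: [558.1, 38.4, 33.4]
orientation: [-2.324, -2.114, 0.001]
ft_force: [-5.0, -0.8, 7.4]
width: 27.5
grasp_force: 30.0
```

move_arm([
  [[0,0,0],0,0.5],
  [[0,0,0],0,0.5],
  [[0,0,0],0,0.5],
  [[0,0,0],0,0.5],
  [[0,0,-0.4],0,0.5],
  [[0,0,-0.8],0,0.5],
  [[0,0,-0.8],0,0.5],
  [[0,0,-0.8],0,0.5],
  [[0,0,-0.8],0,0.5],
  [[0,0,-0.9],0,0.5],
  [[0,0,-0.9],0,0.5],
  [[0,0,0],0,0.5],
])

```text
t: 17.15
ee_pos: [561.1, 38.9, 172.4]
orientation: [2.32, 2.111, 0.009]
ft_force: [0.5, -0.1, -0.9]
width: 43.8
grasp_force: 0.0
```

```bash
python3 g.py 475 -354 170 -5.5
python3 - <<'E'
from h import *
d=save('wrist','w6.png')
cv2.imwrite('pics/w6c.png',cv2.resize(cv2.imread('pics/w6.png')[90:290,70:460],None,fx=2,fy=2))
E
```

```text
tcp [561.1  38.9 172.4] yaw -5.4 q6 0.14 w 43.84411121407643 | shift before [-15.97  -1.94   0.06] turn 0.02 shift after [-15.97  -1.92   0.06]
```

View pics/w6c.png

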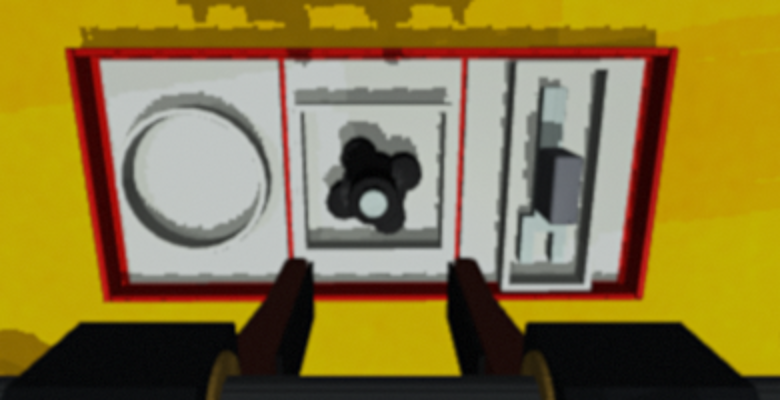

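move_arm([
  [[-0.7,-0.1,0],0,0.2],
  [[-0.9,-0.11,0],0,0.2],
  [[-0.95,-0.11,0],0,0.2],
  [[-0.95,-0.11,0],0,0.2],
  [[-0.95,-0.11,0],0,0.2],
  [[-0.95,-0.12,0],0,0.2],
  [[-0.95,-0.12,0],0,0.2],
  [[-0.95,-0.12,0],0,0.2],
  [[-0.95,-0.12,0],0,0.2],
  [[-0.95,-0.12,0],0,0.2],
  [[-0.95,-0.12,0],0,0.2],
  [[-0.95,-0.12,0],0,0.2],
  [[-0.95,-0.12,0],0,0.2],
  [[-0.95,-0.12,0],0,0.2],
  [[-0.95,-0.12,0],0,0.2],
  [[-0.95,-0.12,0],0,0.2],
  [[-0.95,-0.1,0],0,0.2],
  [[-0.12,0,0],0,0.2],
  [[0,0,0],0,0.2],
  [[0,0,0],0,0.2],
])

```text
t: 18.87
ee_pos: [471.3, -353.4, 166.6]
orientation: [-2.323, -2.112, 0.0]
ft_force: [-0.0, -0.0, 0.6]
width: 70.8
grasp_force: 0.0
```

```bash
python3 g.py 475 -354 64 -5.5
python3 - <<'E'
from h import *
o=ctrl.get_obs();d=save('wrist','w7.png');p=campose('wrist',d,o)
for n in ['pusher']:
    for b in cams.boxes_of('wrist',n): print(n,b['p'],np.round(b['rect']))
print(proj(d,[475,-354,95],p),proj(d,[475,-354,12],p))
E
```

```text
tcp [ 471.3 -353.4  166.6] yaw -5.5 q6 -0.57 w 70.76637056822896 | shift before [-0.02  0.15  4.1 ] turn 0.01 shift after [-0.02  0.15  4.1 ]
pusher 0.81 [264. 192.  49.  66.]
pusher 0.8 [199. 247.  46.  64.]
[264.94600797 201.80932049] [263.79721425 181.43340412]
```

View pics/w7.png

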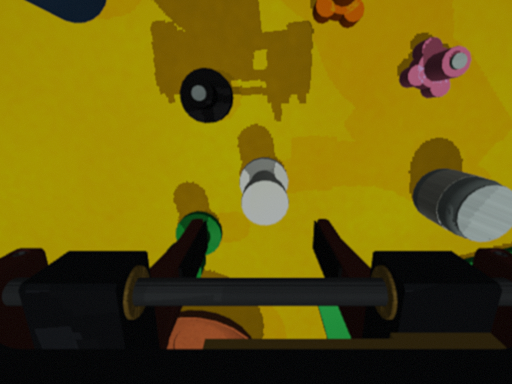

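move_arm([
  [[0,0.15,0.6],0,0.2],
  [[0,0,0.8],0,0.2],
  [[0,0,0.8],0,0.2],
  [[0,0,0.7],0,0.2],
  [[0,0,0.6],0,0.2],
  [[0,0,0.4],0,0.2],
  [[0,0,0.2],0,0.2],
  [[0,0,0],0,0.2],
  [[0,0,0],0,1],
  [[0,0,0],0,1],
  [[0,0,0],0,1],
  [[0,0,0],0,1],
  [[0,0,0],0,1],
  [[0,0,0],0,1],
  [[0,0,-0.4],0,1],
  [[0,0,-0.9],0,1],
  [[0,0,-0.9],0,1],
  [[0,0,-0.9],0,1],
  [[0,0,0],0,1],
])

```text
t: 20.55
ee_pos: [477.7, -356.1, 147.1]
orientation: [2.319, 2.109, 0.002]
ft_force: [1.4, -0.6, -1.0]
width: 43.2
grasp_force: 30.0
```

```bash
python3 g.py 448 50 142 -5.5
```

```text
tcp [ 477.7 -356.1  147.1] yaw -5.4 q6 -0.57 w 43.21874876433555 | shift before [16.06 -2.72  0.13] turn 0.01 shift after [16.06 -2.74  0.13]
```

move_arm([
  [[0.5,-0.08,0],0,1],
  [[0.8,-0.13,0],0,1],
  [[0.9,-0.15,0],0,1],
  [[0.9,-0.16,0],0,1],
  [[0.9,-0.16,0],0,1],
  [[0.9,-0.16,0],0,1],
  [[0.9,-0.16,0],0,1],
  [[0.9,-0.16,0],0,1],
  [[0.9,-0.16,0],0,1],
  [[0.9,-0.16,0],0,1],
  [[0.9,-0.16,0],0,1],
  [[0.9,-0.16,0],0,1],
  [[0.9,-0.16,0],0,1],
  [[0.9,-0.16,0],0,1],
  [[0.9,-0.15,0],0,1],
  [[0.9,-0.15,0],0,1],
  [[0.9,-0.15,0],0,1],
  [[0.9,-0.1,0],0,1],
  [[0.46,-0.05,0],0,1],
  [[0,0,0],0,1],
])

```text
t: 22.22
ee_pos: [444.2, 56.2, 141.3]
orientation: [-2.32, -2.116, 0.003]
ft_force: [0.6, 0.2, -1.1]
width: 43.3
grasp_force: 30.0
```

```bash
python3 g.py 448 50 71 -5.5
python3 - <<'E'
from h import *
ctrl.get_obs()
cams.get_image('wrist')
o=ctrl.get_obs();d=save('wrist','w8.png');p=campose('wrist',d,o)
for n in ['round_well','square_tub','pusher']:
    for b in cams.boxes_of('wrist',n): print(n,b['p'],np.round(b['rect']))
c=np.array([448,50,25]);print(proj(d,c,p),[proj(d,c+45*np.array([np.cos(a),np.sin(a),0]),p).round() for a in np.arange(4)*np.pi/2])
print(proj(d,[383.5,-19.6,25],p),proj(d,[397.6,130.4,25],p))
E
```

```text
tcp [444.2  56.2 141.3] yaw -5.3 q6 0.19 w 43.30749246679621 | shift before [-0.23  0.18  2.81] turn 0.05 shift after [-0.23  0.18  2.81]
round_well 0.83 [264. 173.  98.  99.]
square_tub 0.96 [364. 187. 101. 120.]
pusher 0.9 [258. 226.  75. 108.]
[264.61953529 193.23366318] [array([306., 190.]), array([261., 152.]), array([224., 197.]), array([268., 231.])]
[214.82352997 255.13637625] [208.28396691 121.68785417]
```

View pics/w8.png

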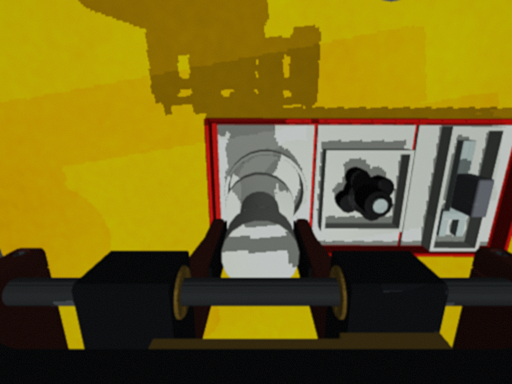

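move_arm([
  [[-0.25,0.15,0.5],0,1],
  [[0,0,0.6],0,1],
  [[0,0,0.4],0,1],
  [[0,0,0],0,1],
  [[0,0,0],0,1],
])

```text
t: 22.88
ee_pos: [448.6, 47.1, 104.5]
orientation: [-2.324, -2.112, 0.002]
ft_force: [-0.6, 0.1, -0.8]
width: 43.2
grasp_force: 30.0
```

```bash
python3 g.py 447.5 50 71.5 -5.5
```

```text
tcp [448.6  47.1 104.5] yaw -5.5 q6 0.17 w 43.24258372876969 | shift before [ 0.11 -0.05  1.32] turn 0.01 shift after [ 0.11 -0.05  1.32]
```

move_arm([
  [[0.11,-0.04,0.2],0,1],
  [[0,0,0.3],0,1],
  [[0,0,0.3],0,1],
  [[0,0,0.2],0,1],
  [[0,0,0.15],0,1],
  [[0,0,0.1],0,1],
  [[0,0,0.05],0,1],
  [[0,0,0],0,1],
  [[0,0,0],0,1],
])

```text
t: 23.63
ee_pos: [447.8, 50.4, 73.3]
orientation: [-2.324, -2.113, 0.002]
ft_force: [-6.0, 0.5, 19.2]
width: 43.3
grasp_force: 30.0
```

move_arm([
  [[0,0,-0.04],0,1],
  [[0,0,0],0,0.3],
  [[0,0,0],0,0.3],
  [[0,0,0],0,0.3],
  [[0,0,0],0,0.3],
  [[0,0,-0.4],0,0.3],
  [[0,0,-0.8],0,0.3],
  [[0,0,-0.8],0,0.3],
  [[0,0,-0.8],0,0.3],
  [[0,0,-0.8],0,0.3],
  [[0,0,-0.9],0,0.3],
  [[0,0,-0.9],0,0.3],
  [[0,0,0],0,0.3],
  [[0,0,0],0,0.3],
])

```text
t: 24.8
ee_pos: [449.2, 50.4, 209.8]
orientation: [2.323, 2.113, 0.004]
ft_force: [0.4, 0.3, -0.5]
width: 61.8
grasp_force: 0.0
```

Run:
```python
from h import *
save('top','top9.png');save('scene','s9.png')
a=cv2.resize(cv2.imread('pics/s9.png')[110:330,60:370],None,fx=2.4,fy=2.4,interpolation=3)
cv2.imwrite('pics/s9c.png',a)
cams.get_image('wrist')
o=ctrl.get_obs();d=save('wrist','w9.png');p=campose('wrist',d,o)
for z,r in((8,30),(20,30),(25,41),(103,22)):
  c=np.array([448,50.5,z]);print(z,[proj(d,c+r*np.array([np.cos(a),np.sin(a),0]),p).round().tolist() for a in np.arange(4)*np.pi/2])
```

```text
8 [[283.0, 171.0], [259.0, 152.0], [240.0, 175.0], [263.0, 194.0]]
20 [[283.0, 173.0], [259.0, 153.0], [239.0, 177.0], [263.0, 197.0]]
25 [[292.0, 173.0], [258.0, 145.0], [230.0, 179.0], [264.0, 205.0]]
103 [[282.0, 190.0], [259.0, 171.0], [240.0, 194.0], [263.0, 211.0]]
```

View pics/s9c.png

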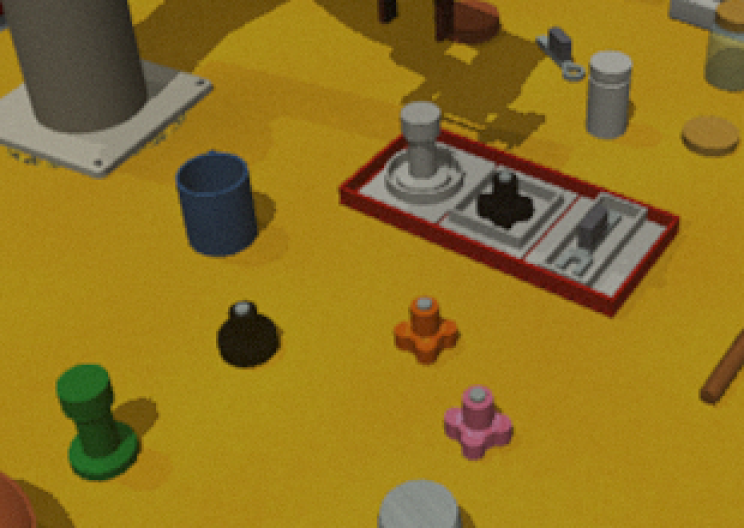

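View pics/w9.png

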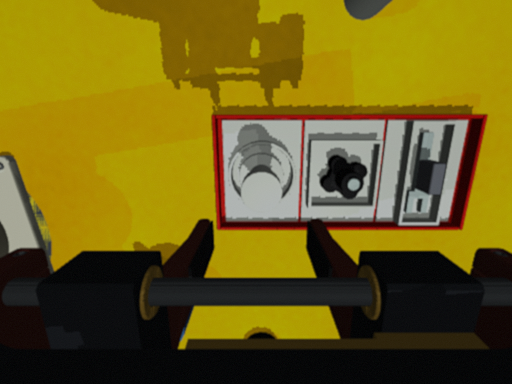

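All three parts sit seated and centred: the pusher is upright in the well (foot within the ring), the knob is base down in the tub, and the key is flat in the trough. The look-alikes haven't moved. The arm is clear, so I'm handing in.

```bash
python3 -c "
from workcell import ctrl
print(ctrl.close_job())"
```

```text
the job is handed in; nothing more can be done
None
```

The job is handed in at about 25 s of the 86 s allowed. In the last pictures the pusher stood in the round well, the lobed knob sat base down in the square tub and the fork key lay flat in the trough, with the look-alikes where they started; no verdict came back.

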